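# Fit the portion stop over its pin

## Robot

A 6-joint arm with a two-finger parallel gripper is mounted at the origin on the work surface. World frame = base frame: x ahead of the robot, y to its left, z up, the work surface at z = 0. Lengths are in mm, angles in rad, forces in N, time in s.
With the tool pointing down it reaches from about 400 to 825 mm from the base axis. Payload 7 kg.
Tool frame: the origin (TCP) lies at the very end of the fingers, on their centre line; the grasp point (between the pads) lies 19 mm behind it; z points along the fingers, y is the line along which they close (so a half turn about z gives the same grasp; the last joint's range is limited). The gripper opens to 88 mm and grips with 3 to 60 N. Pads are 19 mm wide; open, the fingers measure 130 mm over their backs; the gripper's body (78 mm by 193 mm) begins 47 mm behind the grasp point.
Start: joints at [-0.812, 0.359, 0.012, 0, -1.224, -0.288], TCP at [306.151, -601.554, 226.561] pointing down, gripper open.
Joint ranges: [-3.07, 3.07], [-1.43, 2.12], [-1.02, 1.25], [-3.03, 1.67], [-3.05, -0], [-3.03, 3.03]. Speed limits (rad/s): [2.39, 2.39, 3.01, 3.14, 3.14, 3.14].

## Interface

Orientations are given as a unit quaternion [x, y, z, w].
In Python, from plant import bot gives the robot as it stands. Calls block until the motion is done:
- bot.move_ptp(position, orientation): joint-space move of the TCP to a pose.
- bot.line_to(position, velocity=150, ori=None): straight line of the TCP; ori=None keeps the orientation; velocity is the mean speed in mm/s.
- bot.move_joints(angles): joint-space move.
- bot.move_gripper(opening, force=None): finger opening in mm; force is the grip in N (None keeps the last); returns when the fingers have stopped.
- bot.pause(seconds).
- bot.solve_ik(position, orientation): joint angles nearest the present ones, or None.
- bot.read_state(): the state.
- bot.camera(name): name is "side" or "top"; returns the picture (480x640x3 uint8, red, green, blue); there is no depth.
- bot.get_calibration(name): a dict with "fx", "fy", "cx", "cy" (pixels), "view" (4x4, takes a point from world to camera coordinates). Camera axes: x right, y up, looking along -z (the intrinsics and any distortion apply to the point x, -y, -z); pixel columns grow to the right and rows downward; lengths in mm; the calibration is good to about 2 mm. A picture is of the moment at which its call begins. get_calibration takes no time and is no camera call.
A pose or a line that the arm cannot do raises bot.Unreachable and nothing moves.
- bot.close_job(): hands the job in; it is judged then, once.
The state is a dict: "t": time; "joint_pos": joint angles; "qvel": joint speeds; "tau": joint torques, N m; "tcp_pos": TCP position; "eef_rot": TCP orientation; "contact_force": force on the tool from outside, world axes, zero at the start; "moment": the same for the moment, N m; "width": finger opening in mm; "finger_force": force on a finger pad.
Only numpy, scipy, OpenCV 4.12 (cv2) and the standard library are available. Lean on these libraries where they do the work, as an engineer would, in place of code of your own. Each camera call takes 0.05 s, during which the arm holds its last target. There are 200 camera calls.

## Task

Pick up the portion stop by its blue fence and set its plate on the white portioning board: feel for the brass pin in the slot by sliding the plate along gently, without leaning on the pin, until the hole drops over it. Leave the plate lying flat on the board, square to it, let go of it, and leave the other things on the table undisturbed.

Things in the scene. Friction and masses are not known exactly. Their poses are not given: they have to be found in the camera images.
- board_top (a point): Centre of the top face of the fixed white portioning board, 150 mm (its x) by 220 mm (its y), 22 mm high. A flush steel rail with a dark slot runs along the board's y axis through this point. A brass pin stands somewhere in that slot (see board).
- board: The same board; origin under its centre. Its fixed upright pin, 12 mm thick, stands 10 mm above the top face, with a 1 mm chamfer round its flat top. It is on the slot's line, anywhere within 30 mm of the board's centre to either side; its place is not reported: feel or look for it. Bearing on pin or board through the plate with over 30 N strains the pin.
- stop_fence (a point): Grip point of the loose portion stop (0.2 to 0.32 kg): centre of its upright blue fence, 34 mm above the plate's underside. The fence is 12 mm thick (along the stop's y), 64 mm long (along x) and stands from 6 to 58 mm above the underside. It is pinched from above across its 12 mm.
- stop_hole (a point): Centre of the 13.5 mm round through hole, at the level of the stop's underside. It is the middle of the aluminium plate, 84 mm (stop x) by 132 mm (stop y), 6 mm thick; the fence stands 30 mm from it towards the stop's -y. The plate fits with its y axis along the slot, either way round.
- jar: Bystander: amber spice jar with red cap, 60 mm across, 95 mm high; origin under its centre.
- mug: Bystander: white cup, 80 mm across, 85 mm high; origin under its centre.
- weight: Bystander: brass scale weight, 52 mm across, 72 mm high; origin under its centre.
- mallet: Bystander: hammer lying on the table at the far left; origin under the tool, long side along its x.
- stop: The whole loose stop; origin at the hole's centre, at the underside. It lies flat on the table at the start.
Things that resemble listed ones, but are neither listed nor needed, are in the scene too. Leave any purple or turquoise look-alike of the stop alone.

How it is judged:
By the outcome, as a careful person would: the job done as asked, in the order asked, and still so for the second after the job is handed in, with the robot touching nothing.
It also fails if it takes over 67 s, if anything falls off the work surface, if the arm or the gripper's body presses on something with over 40 N, if the wrist force passes 120 N, or if a joint passes its speed limit or range.

## Working session

There is one attempt and no reset: what is moved stays moved. The work goes in short steps, each a Python script; the robot and the scene stay as the last script left them, time stands still between calls to the robot, and variables do not carry over. Pictures are saved under pics/ and viewed, at most 10 in all, crops included, and the job is handed in when it is done.

```bash
ls; mkdir -p pics
python3 - <<'E'
from plant import bot
import cv2
for n in("top","side"):
    im=bot.camera(n); cv2.imwrite(f"pics/{n}0.png",im[:,:,::-1]); c=bot.get_calibration(n); print(n,c)
s=bot.read_state(); print(s)
E
```

```text
pics
top {'fx': 523.2284525072774, 'fy': 523.2284525072774, 'cx': 329.5277237186307, 'cy': 239.9345894867618, 'view': array([[ 1.54955026e-02, -9.99865432e-01,  5.38583263e-03,
        -1.91827416e+01],
       [ 9.76540622e-01,  1.62906053e-02,  2.14716162e-01,
        -5.68256739e+02],
       [-2.14775007e-01,  1.93234949e-03,  9.76661642e-01,
        -1.04295561e+03],
       [ 0.00000000e+00,  0.00000000e+00,  0.00000000e+00,
         1.00000000e+00]])}
side {'fx': 592.8344151975753, 'fy': 592.8344151975753, 'cx': 310.97407804723883, 'cy': 236.7401206764735, 'view': array([[-9.90288978e-01, -1.37239075e-01,  2.22075657e-02,
         5.37641949e+02],
       [ 9.00250976e-02, -5.11302357e-01,  8.54672675e-01,
        -9.01399528e+01],
       [-1.05939706e-01,  8.48372168e-01,  5.18692050e-01,
        -1.21075273e+03],
       [ 0.00000000e+00,  0.00000000e+00,  0.00000000e+00,
         1.00000000e+00]])}
{'t': 0.1, 'joint_pos': array([-8.11897689e-01,  3.59336953e-01,  1.11630366e-02, -2.83195719e-04,
       -1.22413406e+00, -2.88110857e-01]), 'qvel': array([ 0.00023764, -0.00266747,  0.00240839,  0.00159313, -0.00033374,
        0.00082368]), 'tau': array([-7.56592272e-04, -5.84164882e+01,  2.93753207e+01,  7.01548755e+00,
        1.02256119e-02, -6.31025455e-05]), 'tcp_pos': array([ 305.94577425, -601.18901156,  225.71239909]), 'eef_rot': array([-2.33179082e-01,  9.72433508e-01,  7.21156961e-04, -2.62543488e-04]), 'contact_force': array([-0.02431522,  0.15940914,  0.90112446]), 'moment': array([-0.01457117,  0.06223639,  0.00074865]), 'finger_force': 0.0, 'width': 87.85770305484522}
```

View pics/top0.png

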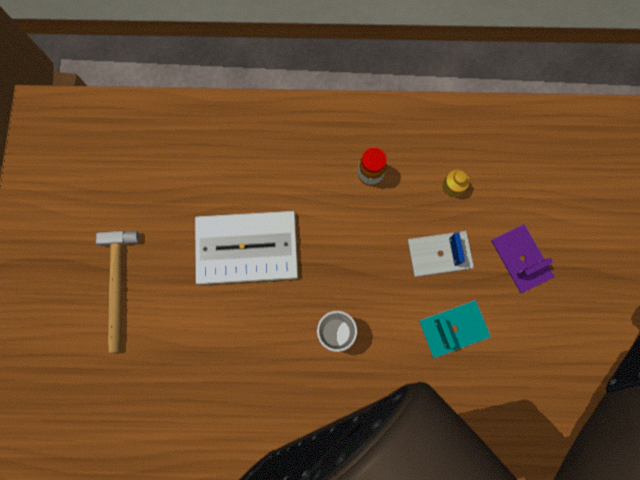

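View pics/side0.png

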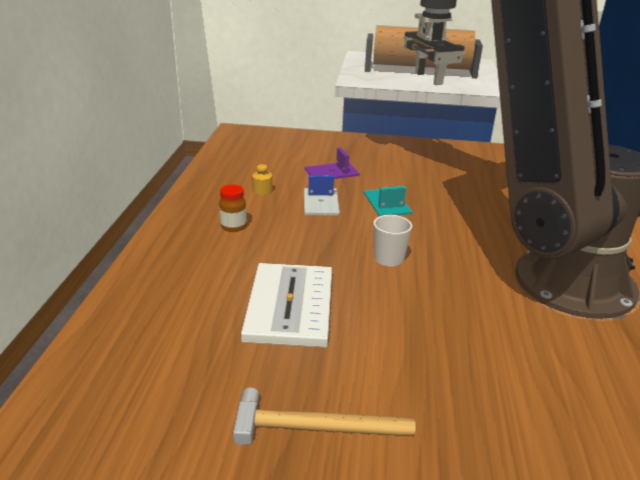

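The top view shows the board at columns 195–298, rows 211–284, with the brass pin near (242,246). The stop's plate is at about (409–473, 232–276), with its hole at (440,253) and fence at (458,249). Next I'll segment both and back-project.

```bash
cat > h.py <<'E'
from plant import bot
import numpy as np, cv2
def p2w(n,uv,z):
    c=bot.get_calibration(n);V=c["view"];R=V[:3,:3];t=V[:3,3]
    d=R.T@np.array([(uv[0]-c["cx"])/c["fx"],-(uv[1]-c["cy"])/c["fy"],-1]);o=-R.T@t
    return o+d*(z-o[2])/d[2]
def w2p(n,p):
    c=bot.get_calibration(n);V=c["view"];q=V[:3,:3]@np.array(p)+V[:3,3]
    return np.array([c["cx"]+c["fx"]*q[0]/-q[2],c["cy"]+c["fy"]*q[1]/q[2]])
def blob(m,box):
    "largest blob of mask in box: min-area-rect corners (px) and centroid"
    u0,v0,u1,v1=box;k=np.zeros(m.shape,np.uint8);k[v0:v1,u0:u1]=m[v0:v1,u0:u1]
    cs,_=cv2.findContours(k,cv2.RETR_EXTERNAL,cv2.CHAIN_APPROX_NONE);c=max(cs,key=cv2.contourArea)
    M=cv2.moments(c);return cv2.boxPoints(cv2.minAreaRect(c)),np.array([M["m10"],M["m01"]])/M["m00"],c
E
python3 - <<'E'
from h import *
np.set_printoptions(precision=1,suppress=True)
im=bot.camera("top").astype(int);hsv=cv2.cvtColor(im.astype(np.uint8),cv2.COLOR_RGB2HSV)
bright=(hsv[...,1]<60)&(hsv[...,2]>120)
def rep(name,m,box,z):
    b,c,ct=blob(m,box);W=np.array([p2w("top",q,z)[:2] for q in b]);
    W2=np.array([p2w("top",q,z)[:2] for q in ct[:,0]]).astype(np.float32)
    r=cv2.minAreaRect(W2);print(name,c,p2w("top",c,z)[:2],"rect",r)
rep("board",bright,(180,200,310,295),22)
blue=(hsv[...,0]>105)&(hsv[...,0]<128)&(hsv[...,1]>120)
rep("plate",bright|blue,(400,225,480,282),6)
rep("fence",blue,(440,225,480,275),58)
br=(hsv[...,0]>10)&(hsv[...,0]<30)&(hsv[...,1]>120)&(hsv[...,2]>120)
rep("pin",br,(215,235,275,255),32)
rep("hole",~bright,(430,244,449,262),3)
a=cv2.resize(im[205:290,190:305].astype(np.uint8),None,fx=5,fy=5,interpolation=2)
b=cv2.resize(im[225:285,400:480].astype(np.uint8),None,fx=5,fy=5,interpolation=2)
o=np.zeros((430,1000,3),np.uint8);o[:425,:575]=a;o[:300,580:980]=b
cv2.imwrite("pics/c1.png",cv2.resize(o,(800,344))[:,:,::-1])
E
```

```text
board [245.  247.2] [558.  173.9] rect ((559.4699096679688, 173.44091796875), (150.51739501953125, 219.20611572265625), 4.27410364151001)
plate [440.  253.5] [ 554.2 -254.9] rect ((554.83837890625, -255.293701171875), (84.98118591308594, 133.44142150878906), 9.083402633666992)
fence [457.1 248.6] [ 555.  -279.9] rect ((555.6046142578125, -279.5066833496094), (66.59786987304688, 22.662994384765625), 8.957097053527832)
pin [241.4 245.7] [559.  180.3] rect ((559.5250244140625, 180.02883911132812), (9.498910903930664, 9.107365608215332), 46.357486724853516)
hole [440.1 253.1] [ 555.7 -255.6] rect ((555.8546752929688, -255.4867401123047), (8.872177124023438, 9.241432189941406), 88.3362808227539)
```

View pics/c1.png

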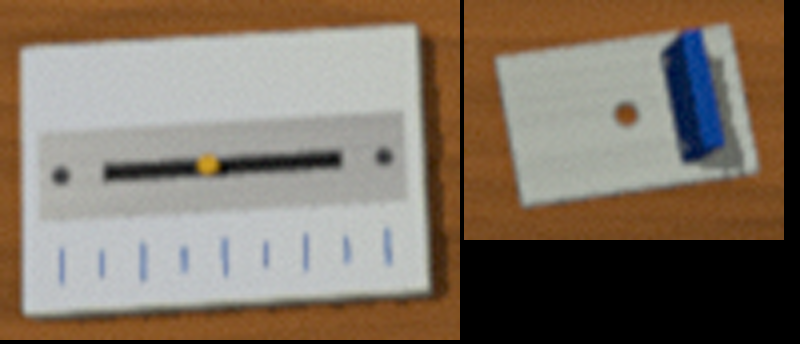

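The crops confirm it: the fence is towards the stop's world −y side, so stop yaw is ≈9.1°, board yaw is ≈4.3°, and the pin is ≈6.6 mm to the board's +y. Next is the grasp and lift.

```bash
cat >> h.py <<'E'
def q(deg):
    a=np.radians(deg)/2;return np.array([-np.sin(a),np.cos(a),0,0])
def st(tag=""):
    s=bot.read_state();print(tag,round(s["t"],2),s["tcp_pos"].round(2),"F",s["contact_force"].round(1),"M",s["moment"].round(2),"w",round(s["width"],1),"ff",round(s["finger_force"],1));return s
E
python3 - <<'E'
from h import *
Y=9.05;a=np.radians(Y);hole=np.array([555.3,-255.4]);g=hole+30*np.array([np.sin(a),-np.cos(a)]);print(g)
bot.move_ptp([*g,140],q(Y));st("above")
bot.line_to([*g,16],150);s=st("down")
bot.move_gripper(8,35);st("grip")
bot.line_to([*g,100],100);bot.pause(.3);st("lift")
cv2.imwrite("pics/l.png",bot.camera("side")[80:280,200:460,::-1].repeat(2,0).repeat(2,1))
E
```

```text
[ 560.01888978 -285.02654349]
above 1.68 [ 559.85 -285.75  140.26] F [ 0.1 -0.2 -0.2] M [-0.01 -0.02 -0.03] w 87.7 ff 0.0
down 2.66 [ 560.67 -285.39   16.87] F [ 0.  -0.9  0.4] M [ 0.02 -0.02 -0.03] w 87.7 ff 0.0
grip 3.83 [ 559.92 -284.78   15.96] F [-0.2  2.5 -0.1] M [ 0.76  0.17 -0.02] w 11.7 ff 35.0
lift 5.12 [ 559.82 -284.98   99.48] F [ 0.6  0.5 -3.2] M [-0.1  -0.05  0.05] w 11.9 ff 35.0
```

View pics/l.png

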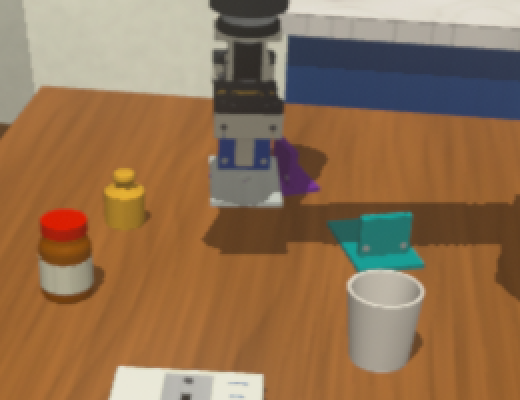

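The stop is gripped and lifted cleanly, with fence and plate under the fingers and a width of 11.9 mm. Next I carry it over the board and look from close by.

```bash
cat >> h.py <<'E'
YB=4.27;_a=np.radians(YB);EX=np.array([np.cos(_a),np.sin(_a)]);EY=np.array([-np.sin(_a),np.cos(_a)])
BC=np.array([559.5,173.4])
def tcp(lx,ly,under):
    "TCP for hole at board-local (lx,ly) with underside height"
    return [*(BC+lx*EX+(ly-30)*EY),under+16]
E
python3 - <<'E'
from h import *
p=tcp(0,-10,60)
bot.line_to([*p[:2],105],180,ori=q(YB));bot.line_to(p,80)
bot.pause(.4);s=st()
pp=w2p("side",p2w("top",(241.4,245.7),32));print("pin from top, in side px",pp)
h=[*(s["tcp_pos"][:2]+30*EY),s["tcp_pos"][2]-10];print("exp hole top px",w2p("top",h),w2p("side",h))
a=bot.camera("top")[190:300,180:310];b=bot.camera("side")[210:350,220:350]
o=np.zeros((560,1040,3),np.uint8);o[:440,:520]=cv2.resize(a,None,fx=4,fy=4,interpolation=2);o[:,520:]=cv2.resize(b,None,fx=4,fy=4,interpolation=2)
cv2.imwrite("pics/h.png",cv2.resize(o,(800,431))[:,:,::-1])
E
```

```text
8.56 [562.59 133.59  76.29] F [-0.3  0.2 -2.4] M [-0.07 -0.01 -0.  ] w 11.5 ff 35.0
pin from top, in side px [289.39702539 293.09867405]
exp hole top px [246.80606597 241.91040798] [290.30785665 272.7526579 ]
```

View pics/h.png

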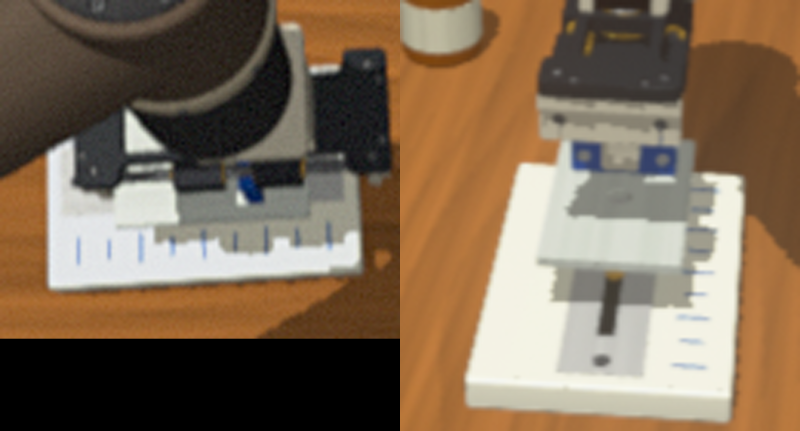

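The side view shows the plate over the board, with the hole in shadow at about side px (291.5,273) and the pin peeking out just past the front edge. I'll quantify the lateral offset from the plate's left and right edges against the pin, in the same camera.

Run:
```python
from h import *
s0=cv2.imread("pics/side0.png")[:,:,::-1];h0=cv2.cvtColor(s0,cv2.COLOR_RGB2HSV)
m=(h0[...,0]>8)&(h0[...,0]<30)&(h0[...,1]>120)&(h0[...,2]>110)
_,c,ct=blob(m,(275,282,305,312));print("pin side px",c,cv2.boundingRect(ct),"exp",w2p("side",[*p2w("top",(241.4,245.7),32)[:2],29]))
P=p2w("side",c,29);print("pin from side at z29:",P, "local",EX@(P[:2]-BC),EY@(P[:2]-BC))
im=bot.camera("side");b=im[240:310,255:325];cv2.imwrite("pics/p.png",cv2.resize(b,None,fx=8,fy=8,interpolation=2)[:,:,::-1])
```

```text
pin side px [289.42592593 296.33333333] (287, 293, 6, 8) exp [289.39165284 294.3984074 ]
pin from side at z29: [558.03708715 186.09564345  29.        ] local -0.5135778393785386 12.769327091369284
```

View pics/p.png

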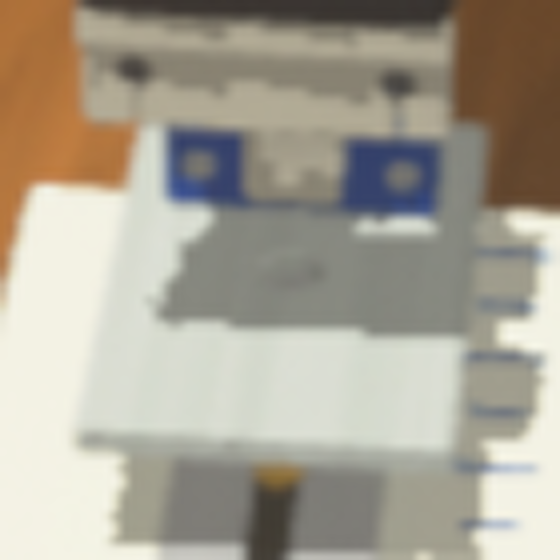

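The hole shows at side px (292.1,274). The plate's front top corners are at (264.8,294.1) and (311.9,296.9). The fence centre sits about 1.4 px right of the fingers, so the stop is held a few mm towards −x. I'll compute that from the pixels.

Run:
```python
from h import *
s=st();T=s["tcp_pos"]
z=T[2]-10
H=p2w("side",(292.1,274),z)[:2]
A,B=[p2w("side",u,z)[:2] for u in((264.8,294.1),(311.9,296.9))]
C=(A+B)/2-66*EY
d=A-B
print("len",np.linalg.norm(d),"yaw",np.degrees(np.arctan2(d[1],d[0])))
for n,x in(("hole",H),("corner",C)): print(n,x,"rel tcp local",EX@(x-T[:2]),EY@(x-T[:2]))
# fence-vs-finger and the hole at top measured at start relative to grip in stop frame
for L in(A,B):print(EX@(L-T[:2]),EY@(L-T[:2]))
for h in((555.7,-255.55),(554.84,-255.3)):
    a=np.radians(9.05);r=np.array(h)-[559.9,-285.0];print("start",r@[np.cos(a),np.sin(a)],r@[-np.sin(a),np.cos(a)])
```

```text
8.71 [562.51 133.54  76.13] F [ 0.1  0.4 -3.8] M [-0.09 -0.02  0.  ] w 11.9 ff 35.0
len 82.8015457936314 yaw 3.9582178071519905
hole [556.46638969 166.69571648] rel tcp local -3.559086117161334 33.51075911918222
corner [557.13988763 166.79201011] rel tcp local -2.880287934227687 33.55663909879091
38.51987199892326 99.33135269610496
-44.28044786737857 99.78192550147688
start 0.4846607131581413 29.74403476317764
start -0.3253094520775921 30.126197465999386
```

Run:
```python
from h import *
bot.line_to(tcp(0,-10,36),60);bot.pause(.3);s=st()
im=bot.camera("side");np.save("low.npy",im);b=im[255:345,245:335];cv2.imwrite("pics/q.png",cv2.resize(b,None,fx=6.5,fy=6.5,interpolation=2)[:,:,::-1])
```

```text
9.56 [562.68 133.63  52.34] F [-0.1 -1.1 -2.2] M [-0.07 -0.03  0.04] w 11.5 ff 35.0
```

View pics/q.png

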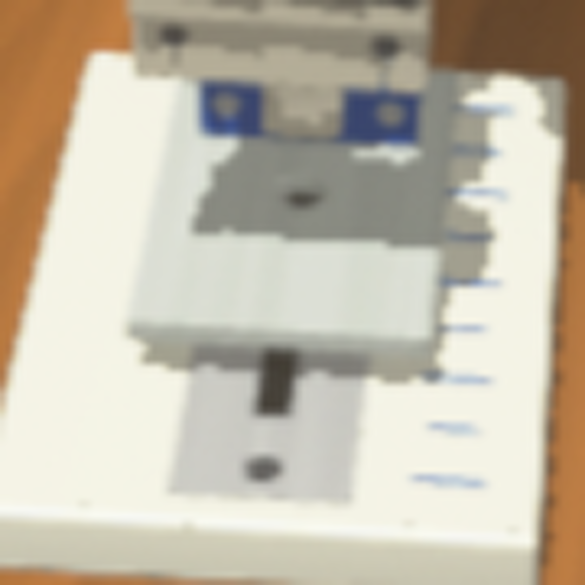

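The lower view shows the hole at side px (291.4,285.4) and the plate's front corners at (265,306.2) and (312.2,306.9). The slot's line runs through (288.1,309.2), (287,318.4) and the screw at (285.5,327).

Run:
```python
from h import *
o=np.array([-.42,-.42])
f=lambda u,z:p2w("side",np.array(u)+o,z)[:2]
L=lambda p:(round(EX@(p-BC),2),round(EY@(p-BC),2))
for u in((288.1,309.2),(287,318.4),(285.5,327)):print("slot",L(f(u,22)))
print("hole",L(f((291.4,285.4),42)));A,B=f((265,306.2),42),f((312.2,306.9),42)
print(L(A),L(B),"mid",L((A+B)/2-66*EY))
im=cv2.imread("pics/side0.png");h0=im.max(2)
for v in range(276,318,3):
    r=255.-h0[v,270:310];k=r>150
    if k.sum()>1:
        u=270+(np.arange(40)[k]*r[k]).sum()/r[k].sum();print(v,round(u,1),L(p2w("side",(u,v),22)[:2]))
```

```text
slot (np.float64(-0.02), np.float64(41.01))
slot (np.float64(-0.61), np.float64(67.32))
slot (np.float64(-0.33), np.float64(91.01))
hole (np.float64(-1.68), np.float64(-5.16))
(np.float64(39.1), np.float64(61.55)) (np.float64(-44.35), np.float64(55.89)) mid (np.float64(-2.62), np.float64(-7.28))
279 292.5 (np.float64(-0.35), np.float64(-52.67))
282 292.0 (np.float64(-0.26), np.float64(-42.6))
285 291.5 (np.float64(-0.24), np.float64(-32.69))
288 291.0 (np.float64(-0.18), np.float64(-22.92))
291 290.5 (np.float64(-0.12), np.float64(-13.29))
303 288.5 (np.float64(0.11), np.float64(23.87))
306 288.5 (np.float64(-0.69), np.float64(32.75))
309 287.9 (np.float64(-0.57), np.float64(41.6))
312 287.5 (np.float64(-0.58), np.float64(50.31))
315 287.0 (np.float64(-0.5), np.float64(58.91))
```

The slot lies at about −0.3 and the hole at about −2 in the same frame, so I correct +1.8 mm in x. Then I lower gently to contact and feel along +y.

```bash
cat >> h.py <<'E'
def F(n=6):
    "mean force/moment/position over n short reads"
    r=[]
    for _ in range(n):
        bot.pause(.015);s=bot.read_state();r.append(np.r_[s["contact_force"],s["moment"],s["tcp_pos"]])
    r=np.mean(r,0);return r[:3],r[3:6],r[6:],s["t"]
E
python3 - <<'E'
from h import *
np.set_printoptions(precision=2,suppress=True)
lx,ly=1.8,-8
bot.line_to(tcp(lx,ly,35.5),60);bot.pause(.3);f0,m0,p,t=F(12);print("base",f0,m0,p,t)
u=35.5;n=0
while u>29.5:
    u-=.4;bot.line_to(tcp(lx,ly,u),15);f,m,p,t=F();print(round(u,1),round(t,2),f-f0,m-m0,p)
    if (f-f0)[2]>3: break
np.save("base.npy",np.r_[f0,m0])
E
```

```text
base [-0.23  0.23 -2.53] [-0.07 -0.03  0.  ] [564.11 135.62  51.5 ] 10.3583
35.1 10.71 [ 0.08 -0.2  -0.27] [-0.01  0.    0.  ] [564.11 135.64  51.08]
34.7 11.06 [ 0.16 -0.36 -0.5 ] [-0.02 -0.   -0.01] [564.11 135.64  50.68]
34.3 11.41 [ 0.37 -0.45 -0.09] [-0.01 -0.01 -0.  ] [564.11 135.64  50.29]
33.9 11.76 [ 0.18 -0.27 -0.31] [-0.01 -0.01  0.01] [564.13 135.63  49.89]
33.5 12.11 [ 0.21 -0.49 -0.2 ] [-0.02  0.01  0.  ] [564.11 135.64  49.48]
33.1 12.46 [ 0.31 -0.15 -0.52] [ 0.    0.02 -0.03] [564.12 135.63  49.09]
32.7 12.81 [ 0.12 -0.28 -0.53] [-0.    0.   -0.01] [564.12 135.64  48.68]
32.3 13.16 [-0.1  -0.09 -0.65] [-0.   -0.01 -0.  ] [564.12 135.63  48.29]
31.9 13.51 [ 0.12 -0.35  0.03] [ 0.01 -0.05 -0.01] [564.19 135.66  47.94]
31.5 13.86 [-0.45 -0.93  4.98] [-0.06  0.46  0.04] [564.26 135.66  47.82]
```

Contact came at underside ≈31.8 mm, which matches the pin's top. Now I slide gently along +y, regulating to a few newtons.

```bash
cat >> h.py <<'E'
def slide(lx,ly,u,dirx,diry,n,step=.8,lo=2,hi=6):
    b=np.load("base.npy")
    for i in range(n):
        lx+=dirx*step;ly+=diry*step
        bot.line_to(tcp(lx,ly,u),15);f,m,p,t=F(4);fz=f[2]-b[2]
        k=0
        while fz<lo and k<2:
            u-=.25;k+=1;bot.line_to(tcp(lx,ly,u),15);f,m,p,t=F(4);fz=f[2]-b[2]
        if fz>hi: u+=.2
        print(f"{lx:.1f} {ly:.1f} u{u:.2f} t{t:.1f}",(f-b[:3]).round(1),(m-b[3:]).round(2),p.round(2))
        if u<30.4 or np.hypot(*(f-b[:3])[:2])>6: break
    return lx,ly,u
E
python3 - <<'E'
from h import *
print(slide(1.8,-8,31.5,0,1,18))
E
```

```text
1.8 -7.2 u31.70 t14.2 [-0.1 -4.4  7.8] [-1.27  0.27  0.06] [564.24 136.15  47.81]
1.8 -6.4 u31.90 t14.5 [ 0.  -4.2  7.1] [-1.35  0.02 -0.  ] [564.15 137.12  47.83]
1.8 -5.6 u31.90 t14.8 [ 0.7 -3.6  5.4] [-1.01 -0.12 -0.02] [564.   138.14  47.84]
1.8 -4.8 u31.90 t15.1 [ 0.5 -3.2  4.5] [-0.92 -0.14 -0.  ] [563.88 138.91  47.85]
1.8 -4.0 u31.90 t15.4 [ 0.1 -2.7  4.4] [-0.82 -0.04  0.02] [563.78 139.71  47.85]
1.8 -3.2 u31.90 t15.8 [ 0.3 -2.2  4.4] [-0.8   0.03 -0.01] [563.71 140.49  47.86]
1.8 -2.4 u31.90 t16.1 [ 0.1 -2.4  4.1] [-0.78  0.06 -0.  ] [563.67 141.28  47.86]
1.8 -1.6 u31.90 t16.4 [-0.  -2.2  4.1] [-0.73  0.07 -0.02] [563.59 142.09  47.85]
1.8 -0.8 u31.90 t16.7 [-0.1 -2.3  3.6] [-0.65  0.09  0.02] [563.56 142.89  47.87]
1.8 -0.0 u31.90 t17.0 [ 0.1 -2.4  3.5] [-0.56  0.05  0.02] [563.51 143.7   47.87]
1.8 0.8 u31.90 t17.3 [-0.1 -2.   3.1] [-0.54  0.04  0.  ] [563.46 144.5   47.87]
1.8 1.6 u31.90 t17.7 [-0.1 -1.4  3.3] [-0.48  0.06  0.  ] [563.4  145.3   47.88]
1.8 2.4 u31.90 t18.0 [-0.  -1.6  2.9] [-0.46  0.03 -0.01] [563.34 146.1   47.87]
1.8 3.2 u31.90 t18.3 [ 0.3 -1.4  2.2] [-0.43  0.06 -0.  ] [563.27 146.87  47.87]
1.8 4.0 u31.90 t18.6 [-0.2 -0.9  2.5] [-0.35  0.07  0.02] [563.21 147.67  47.88]
1.8 4.8 u31.65 t19.2 [-1.3 -1.4  4.2] [-0.21  0.43  0.01] [563.21 148.45  47.8 ]
1.8 5.6 u31.65 t19.6 [-0.4 -2.8  5.3] [-0.88  0.22  0.04] [563.18 149.08  47.77]
1.8 6.4 u31.65 t19.9 [ 0.6 -3.7  5.7] [-1.16  0.02 -0.01] [563.13 149.93  47.7 ]
(1.8, 6.399999999999999, 31.65)
```

Run:
```python
from h import *
print(slide(1.8,6.4,31.65,0,1,11))
im=bot.camera("side");b=im[255:345,245:335];cv2.imwrite("pics/r.png",cv2.resize(b,None,fx=6.5,fy=6.5,interpolation=2)[:,:,::-1])
```

```text
1.8 7.2 u31.65 t20.2 [ 0.4 -2.9  4.5] [-0.92 -0.09 -0.01] [563.05 150.93  47.61]
1.8 8.0 u31.15 t21.1 [-1.9  3.6 -0.5] [1.43 0.75 0.02] [562.83 151.79  47.11]
1.8 8.8 u30.65 t22.1 [-0.1  0.1 -0. ] [0.17 0.41 0.03] [562.88 152.36  46.65]
1.8 9.6 u30.15 t23.0 [ 0.7 -0.1 -0.5] [-0.01  0.01  0.01] [562.82 153.18  46.14]
(1.8, 9.600000000000001, 30.15)
```

View pics/r.png

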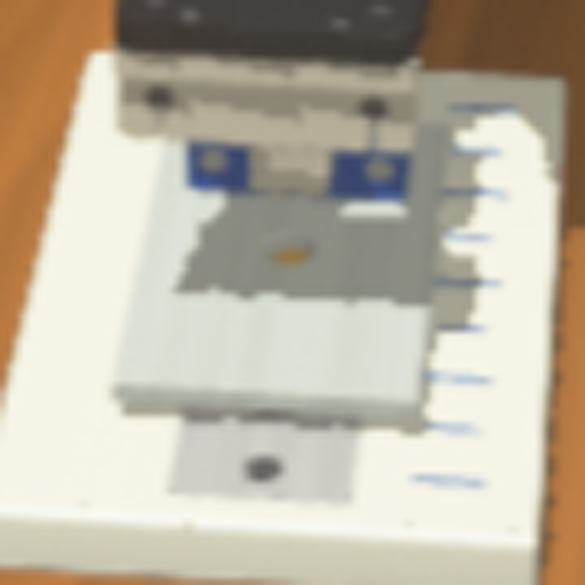

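The brass pin is visible in the hole at crop (290,257), the side forces are ≈0 and the plate is below the pin's top, so it has dropped in. Now I lower it, relieving any lateral force.

Run:
```python
from h import *
b=np.load("base.npy");lx,ly,u=1.8,9.6,30.15
while u>21:
    u-=.9 if u>23.2 else .3
    bot.line_to(tcp(lx,ly,u),20);f,m,p,t=F(4);d=f-b[:3]
    print(f"{lx:.2f} {ly:.2f} u{u:.2f} t{t:.1f}",d.round(1),(m-b[3:]).round(2),p.round(2))
    fx,fy=EX@d[:2],EY@d[:2]
    if abs(fx)>1.5: lx+=np.clip(.06*fx,-.4,.4)
    if abs(fy)>1.5: ly+=np.clip(.06*fy,-.4,.4)
    if d[2]>4 or np.hypot(d[0],d[1])>12: break
print(lx,ly,u)
```

```text
1.80 9.60 u29.25 t23.4 [-0.1 -0.4 -0.6] [-0.01  0.   -0.01] [562.78 153.17  45.19]
1.80 9.60 u28.35 t23.7 [ 0.1  0.  -0.4] [-0.    0.03 -0.01] [562.79 153.18  44.3 ]
1.80 9.60 u27.45 t24.0 [ 0.2 -0.4 -0.1] [ 0.01 -0.   -0.  ] [562.81 153.18  43.42]
1.80 9.60 u26.55 t24.4 [ 0.6  0.3 -0.1] [-0.01  0.    0.  ] [562.8  153.19  42.5 ]
1.80 9.60 u25.65 t24.7 [-0.   0.4 -0.3] [-0.    0.02  0.02] [562.8  153.19  41.61]
1.80 9.60 u24.75 t25.0 [ 0.6 -0.1 -0.2] [0.01 0.02 0.01] [562.82 153.19  40.71]
1.80 9.60 u23.85 t25.3 [ 0.5 -0.1 -0.1] [ 0.01  0.01 -0.02] [562.8  153.17  39.81]
1.80 9.60 u22.95 t25.6 [-0.  -0.5 -0.1] [ 0.03  0.   -0.01] [562.82 153.2   38.92]
1.80 9.60 u22.65 t25.9 [ 0.4 -0.5 -0.3] [-0.   -0.01 -0.  ] [562.83 153.2   38.65]
1.80 9.60 u22.35 t26.3 [ 0.5 -0.4 -0.5] [-0.    0.    0.03] [562.8  153.19  38.33]
1.80 9.60 u22.05 t26.6 [ 0.1 -0.5 -0.4] [-0.01  0.    0.  ] [562.79 153.19  38.03]
1.80 9.60 u21.75 t26.9 [-0.5 -0.   2.3] [-0.02  0.35 -0.01] [562.88 153.22  37.93]
1.80 9.60 u21.45 t27.2 [-2.4 -0.7  8.1] [-0.06  1.08  0.01] [562.87 153.21  37.91]
1.6512585751689157 9.6 21.450000000000006
```

Fully seated: it dropped 10 mm with no side load and contacts the board at u≈21.8. Now I ease off, let go, retreat and look.

Run:
```python
from h import *
bot.line_to(tcp(1.8,9.6,21.75),20);bot.pause(.2);st()
bot.move_gripper(40);st()
bot.line_to(tcp(1.8,9.6,120),100);st()
bot.move_ptp([420,-300,250],q(9));bot.pause(.2);st()
im=bot.camera("top");im2=bot.camera("side");np.save("end.npy",im)
o=np.zeros((440,800,3),np.uint8);o[:352,:440]=cv2.resize(im[200:296,185:305],(440,352),interpolation=2);o[:,440:]=cv2.resize(im2[250:360,240:330],(360,440),interpolation=2)
cv2.imwrite("pics/e.png",o[:,:,::-1])
hsv=cv2.cvtColor(im,cv2.COLOR_RGB2HSV)
d=np.abs(im.astype(int)-cv2.imread("pics/top0.png")[:,:,::-1]).max(2)>60
print("changed px by box",{n:int(d[b[1]:b[3],b[0]:b[2]].sum()) for n,b in dict(mallet=(90,225,145,360),mug=(310,305,360,355),jar=(350,140,395,190),weight=(440,165,475,200),purple=(488,222,556,295),turq=(418,298,492,360)).items()})
```

```text
27.66 [562.88 153.22  37.91] F [-2.8 -0.3  5.7] M [-0.14  0.92  0.04] w 12.0 ff 35.0
 28.36 [562.81 153.19  37.73] F [ 0.7 -0.9  0. ] M [-0.01  0.01 -0.01] w 40.2 ff 0.0
 29.49 [562.36 152.99 135.26] F [-0.3  0.3  0.5] M [-0.04 -0.01  0.03] w 40.0 ff 0.0
 31.47 [ 420.41 -299.45  249.73] F [ 0.3 -0.1 -1. ] M [-0.03 -0.05 -0.03] w 39.9 ff 0.0
changed px by box {'mallet': 0, 'mug': 83, 'jar': 102, 'weight': 324, 'purple': 2639, 'turq': 3379}
```

View pics/e.png

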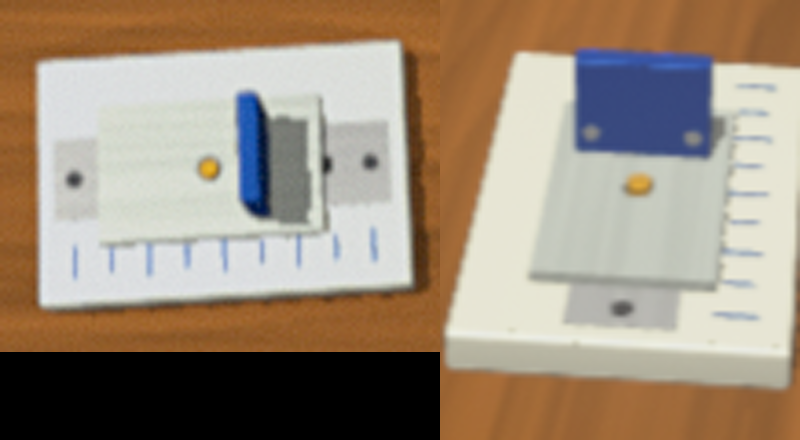

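The pin shows through the hole and the plate lies flat, with its edges at ≈−2.9° in the picture against the board's ≈−3.1°, so it is square. The changed pixels near the look-alikes are probably the arm and its shadow; I did not view them, but no move went near those objects and no stray force showed.

```bash
python3 -c "
from plant import bot
print(bot.close_job())"
```

```text
the job is handed in; nothing more can be done
None
```

The portion stop's plate is on the board with the pin through its hole, lying flat and square, and released. Sliding forces stayed below about 10 N, and I handed the job in at about 32 s without a final look at the objects beyond the board.

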